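# Lay the pine block down on the glue-up board and push it home

### The job

The pine block stands on end on the plywood glue-up board. Push it over towards the dark stop rail so that it lies flat on its broad side on the board, and after that push it along until its end sits square and flush against the rail. Only push it, never lift or carry it, leave the glue bottle, screw jar and paint tin as they stand, and finish clear of everything.

Things in the scene. Friction and masses are not known exactly. Their poses are not given: they have to be found in the camera images.
- glue_board: Glue-up board, fixed: plywood 270 x 140 x 12 mm, a dark wooden stop rail across one end, 22 mm thick, 25 mm above the plywood. Origin under its middle at bench height; +x along the length to the rail, z up. Plywood top at z = 12 mm, rail's inner face at x = +113 mm. It lies roughly across the robot's front, the rail to the robot's right.
- stop_face (a point): Middle of the foot of the rail's inner face, at the height of the top of the plywood: where the block's end must butt. Axes as the board's.
- pine_block: Loose pine block, 60 x 100 x 38 mm (own x, y, z), 0.12 kg. Origin in the middle of a broad 60 x 100 face, own z from there through the thickness. Starts standing on an end (100 mm tall) far from the rail, own y up, own z away from the rail within 9 degrees. Pushed near its top towards the rail it tips about its foot, then lies own z up, 38 mm high, 5 cm or more short of the rail.
- block_center (a point): Centre of the pine block (19 mm along own z from its origin).
- glue_bottle: White and yellow wood glue bottle with an orange nozzle, 60 mm across, 206 mm tall, loose; origin at the centre of its underside. To be left alone.
- screw_jar: Clear jar of screws with a grey lid, 78 mm across, 98 mm tall, loose; origin at the centre of its underside. To be left alone.
- paint_tin: White and green paint tin, 87 mm across, 101 mm tall, loose; origin at the centre of its underside. To be left alone.

How it is judged:
By the outcome, as a careful person would: the job done as asked, in the order asked, and still so for the second after the job is handed in, with the robot touching nothing.
It also fails if it takes over 42 s, if anything falls off the work surface, if the arm or the gripper's body presses on something with over 40 N, if the wrist force passes 120 N, or if a joint passes its speed limit or range.

### The arm

A 7-joint arm with a two-finger parallel gripper is mounted at the origin on the work surface; the furniture and walls round the work are solid. World frame = base frame: x ahead of the robot, y to its left, z up, the work surface at z = 0. Lengths are in m, angles in rad, forces in N, time in s.
With the tool pointing down it reaches from about 0.425 to 0.875 m from the base axis. Payload 4.7 kg.
Tool frame: the origin (TCP) lies at the very end of the fingers, on their centre line; the grasp point (between the pads) lies 19 mm behind it; z points along the fingers, y is the line along which they close (so a half turn about z gives the same grasp; the last joint's range is limited). The gripper opens to 85 mm and grips with 20 to 120 N. Pads are 22 mm wide; open, the fingers measure 114 mm over their backs; the gripper's body (76 mm by 85 mm) begins 54 mm behind the grasp point. The pads swing forward as they close: fully open they stand 13 mm farther back than shut.
Start: joints at [0.014, 0.321, -0.07, 1.45, 0.023, 1.371, -0.057], TCP at [0.65, -0, 0.231] pointing down, gripper open.
Joint ranges: [-2.86, 2.86], [-0.3, 2.09], [-1.38, 1.24], [0.06, 2.45], [-1.56, 4.7], [0.09, 2.05], [-2.69, 2.69]. Speed limits (rad/s): [2.57, 2.57, 3.14, 3.14, 3.14, 3.14, 3.14].

### API

Orientations are given as a 3x3 rotation matrix whose columns are the frame's x, y, z axes.
In Python, from cell import arm, fingers, planner, eyes, ticket, find_in, trace, spot_point gives the robot as it stands. Calls block until the motion is done:
- arm.reach(position, orientation): joint-space move of the TCP to a pose.
- arm.move_linear(position, vel=0.15, orientation=None, threshold=None): straight line of the TCP; orientation=None keeps the orientation; vel is the mean speed in m/s. With threshold (N) it stops when the force on the tool has changed by that much, and returns True; else False.
- arm.move_j(angles): joint-space move.
- fingers.gripper_to(opening): finger opening in m; the grip force is fixed at half the most; returns when the fingers have stopped.
- arm.sleep(seconds).
- planner.solve_ik(position, orientation): joint angles nearest the present ones, or None.
- arm.sense(): the state.
- eyes.camera(name): name is "scene" or "side" or "wrist"; returns (picture, depth): 420x560x3 uint8, red, green, blue; 420x560 float32, m along the optical axis (not along the pixel's ray), 0 where there is no reading.
- eyes.camera_info(name): a dict with "fx", "fy", "cx", "cy" (pixels), "R" (3x3) and "t" (3): a world point X has camera coordinates R X + t. Camera axes: x right, y down, z forward; pixel columns grow to the right and rows downward; lengths in m; the calibration is good to about 2 mm. A picture is of the moment at which its call begins: read the wrist's pose just before it. camera_info takes no time and is no camera call; for the wrist camera it gives the pose at the moment of the call.
A pose or a line that the arm cannot do raises arm.Unreachable and nothing moves.
- ticket.job_done(): hands the job in; it is judged then, once.
Trained networks look in the newest picture that a camera, given by its name, has taken for a name from the list of things; names that differ only in an ending like _2 or _b are one class to them, and where a whole thing is asked for, a point or a joint stands for the part that bears it (a point fixed in the world has none). Each returns a list of dicts, best first, with "p" (0 to 1); they miss things now and then, are a little off and sometimes report something else, mostly with a low value. They report only what shows in the picture. A call takes as long as a camera call.
- find_in(camera, label): "at" ([x, y, z] in m, in world coordinates, good to about 4 mm: the middle of the surface that is visible of it).
- trace(camera, label): "region" (420x560 bool, what is visible of it).
- spot_point(camera, label): "at" ([x, y, z] in m, in world coordinates, good to about 4 mm: a listed point, or the origin of a listed thing).
The state is a dict: "t": time; "qpos": joint angles; "joint_velocities": joint speeds; "joint_efforts": joint torques, N m; "ee_pos": TCP position; "tcp_rot": TCP orientation; "contact_force": force on the tool from outside, world axes, zero at the start; "torque": the same for the moment, N m; "width": finger opening in m; "grasp_force": force on a finger pad.
Only numpy, scipy, OpenCV 4.12 (cv2) and the standard library are available. Lean on these libraries where they do the work, as an engineer would, in place of code of your own. Each camera call takes 0.05 s, during which the arm holds its last target. There are 200 camera calls.

## Working session

There is one attempt and no reset: what is moved stays moved. The work goes in short steps, each a Python script; the robot and the scene stay as the last script left them, time stands still between calls to the robot, and variables do not carry over. Pictures are saved under pics/ and viewed, at most 10 in all, crops included, and the job is handed in when it is done.

```bash
mkdir -p pics; python3 - <<'E'
from cell import *
import cv2,numpy as np
ims=[]
for c in ["scene","side"]:
    p,d=eyes.camera(c); np.save(f"pics/{c}0.npy",d); cv2.imwrite(f"pics/{c}0.png",p[:,:,::-1])
    for l in ["pine_block","glue_board","glue_bottle","screw_jar","paint_tin","stop_face","block_center"]:
        try:
            print(c,l,"spot",[(np.round(r["at"],3).tolist(),round(r["p"],2)) for r in spot_point(c,l)[:2]])
        except Exception as e: print(c,l,e)
s=arm.sense();print(s["t"],s["tcp_rot"],s["width"])
E
```

```text
scene pine_block spot [([0.504, 0.016, 0.06], 0.87)]
scene glue_board spot [([0.474, -0.049, -0.003], 0.86)]
scene glue_bottle spot [([0.572, 0.373, -0.004], 0.66)]
scene screw_jar spot [([0.474, 0.385, -0.001], 0.73)]
scene paint_tin spot [([0.36, 0.362, 0.001], 0.8), ([0.435, -0.157, 0.012], 0.42)]
scene stop_face spot [([0.438, -0.153, 0.011], 0.72)]
scene block_center spot [([0.507, 0.037, 0.062], 0.61), ([0.476, -0.045, -0.003], 0.32)]
side pine_block spot [([0.502, 0.016, 0.064], 0.64)]
side glue_board spot [([0.472, -0.048, -0.0], 0.72), ([0.501, 0.016, 0.067], 0.44)]
side glue_bottle spot [([0.569, 0.377, -0.001], 0.76)]
side screw_jar spot [([0.476, 0.384, -0.002], 0.78)]
side paint_tin spot [([0.361, 0.366, -0.001], 0.65)]
side stop_face spot [([0.44, -0.154, 0.011], 0.7)]
side block_center spot [([0.502, 0.034, 0.06], 0.66)]
0.8 [[-5.43756766e-05  9.99999986e-01  1.58368026e-04]
 [ 9.99999997e-01  5.43831904e-05 -4.74415513e-05]
 [-4.74501632e-05  1.58365446e-04 -9.99999986e-01]] 0.08559177806474608
```

View pics/scene0.png

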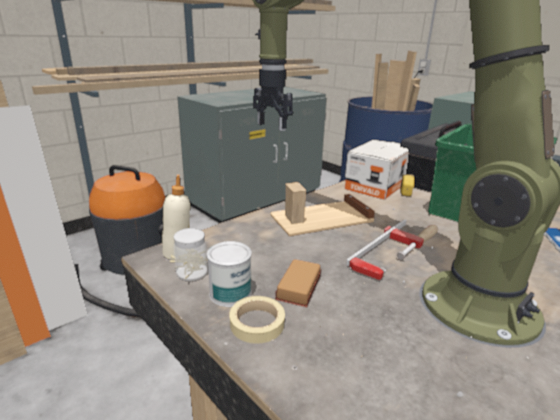

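View pics/side0.png

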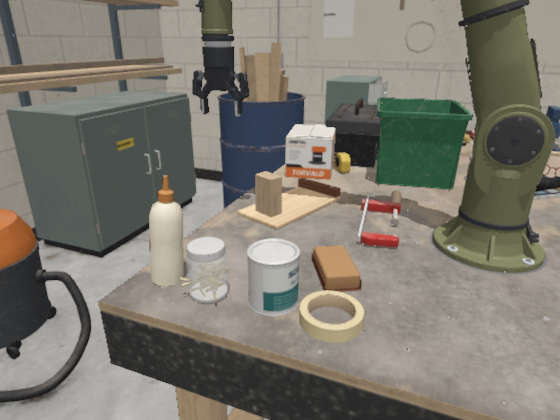

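The scene view shows the block standing at (295,203), with the rail at (358,205). The side view puts the block at (268,195) and the rail at (320,187). The bottle, jar and tin are all well to the left at y≈0.37. The network points agree with each other and with the given sizes, so I'll measure more closely with the wrist camera.

```bash
cat > h.py <<'E'
from cell import *
import cv2,numpy as np
def rot(a):  # a: yaw of push direction; tool x = -push, y lateral, z down
    u=np.array([np.cos(a),np.sin(a),0]); v=np.array([-u[1],u[0],0])
    return np.c_[-u,v,[0,0,-1]]
def cloud(c,name=None):
    i=eyes.camera_info(c); p,d=eyes.camera(c)
    if name: cv2.imwrite(f"pics/{name}.png",p[:,:,::-1])
    r,k=np.indices(d.shape)
    P=np.stack([(k-i["cx"])/i["fx"]*d,(r-i["cy"])/i["fy"]*d,d],-1)
    return p,d>0,(P-i["t"])@i["R"]
E
python3 - <<'E'
from h import *
a=np.arctan2(-.105,-.034)
arm.reach([0.53,-0.03,0.34],rot(a))
p,ok,X=cloud("wrist","w1"); np.savez("pics/w1.npz",ok=ok,X=X)
for l in ["pine_block","glue_board"]:
    t=trace("wrist",l)
    if t:
        m=t[0]["region"]&ok; np.save(f"pics/{l}.npy",m); print(l,t[0]["p"],m.sum(),np.percentile(X[m],[1,50,99],axis=0).round(3).tolist())
for l in ["stop_face","block_center","pine_block","glue_board"]: print(l,[(np.round(r["at"],3).tolist(),round(r["p"],2)) for r in spot_point("wrist",l)[:1]])
i=eyes.camera_info("wrist");print((-i["R"].T@i["t"]).round(3),i["R"].round(2).tolist(),arm.sense()["t"])
E
```

```text
pine_block 0.92 1713 [[0.478, 0.008, 0.028], [0.509, 0.035, 0.112], [0.54, 0.06, 0.114]]
glue_board 0.73 12644 [[0.38, -0.181, 0.01], [0.473, -0.053, 0.013], [0.574, 0.088, 0.038]]
stop_face [([0.439, -0.152, 0.011], 0.63)]
block_center [([0.508, 0.036, 0.062], 0.77)]
pine_block [([0.498, 0.017, 0.066], 0.66)]
glue_board [([0.475, -0.048, -0.002], 0.73)]
[0.557 0.049 0.482] [[0.95, -0.31, -0.0], [-0.29, -0.9, 0.32], [-0.1, -0.3, -0.95]] 1.85
```

View pics/w1.png

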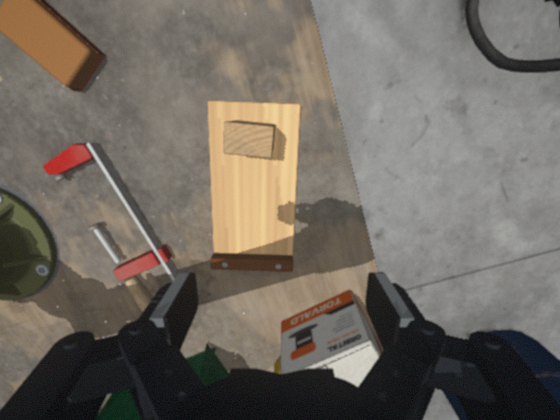

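The wrist view shows the block's end grain at (249,139), turned slightly on the board. The rail is at (252,263), with clear plywood between them. Next I'll fit the board and the block's top in the world frame.

```bash
python3 - <<'E'
from h import *
z=np.load("pics/w1.npz");X=z["X"];ok=z["ok"]
b=np.load("pics/pine_block.npy");g=np.load("pics/glue_board.npy")
def rect(m,n):
    m=cv2.morphologyEx(m.astype(np.uint8),cv2.MORPH_OPEN,np.ones((3,3)))>0
    q=(X[m][:,:2]*1000).astype(np.float32); r=cv2.minAreaRect(q); c=cv2.boxPoints(r)
    e=[c[1]-c[0],c[2]-c[1]]; print(n,r,"mean",q.mean(0).round(1),[ (round(float(np.hypot(*v)),1),round(float(np.degrees(np.arctan2(v[1],v[0]))),1)) for v in e])
rect(b&(X[...,2]>.105),"top")
rect(g,"board"); rect(g&(X[...,2]>.031)&(X[...,1]<-.1),"rail"); rect((g|b)&(X[...,2]<.02),"ply")
E
```

```text
top ((507.83123779296875, 33.49571228027344), (38.171119689941406, 60.0345573425293), 66.35037994384766) mean [508.3  33.9] [(60.0, -23.6), (38.2, 66.4)]
board ((476.0098571777344, -48.20866394042969), (270.04010009765625, 140.04588317871094), 70.06511688232422) mean [476.  -51.7] [(140.0, -19.9), (270.0, 70.1)]
rail ((434.0401611328125, -164.48861694335938), (22.975601196289062, 137.26370239257812), 70.22062683105469) mean [ 434.7 -162.9] [(137.3, -19.8), (23.0, 70.2)]
ply ((479.37579345703125, -38.72529602050781), (249.87046813964844, 140.02398681640625), 70.18162536621094) mean [480.6 -39.5] [(140.0, -19.8), (249.9, 70.2)]
```

The fits give 38.2×60.0 mm and 270×140 mm, which match the listed sizes. The board yaw is −109.9° and the block faces −113.6°. I'll tip the block along its own facing direction.

```bash
python3 - <<'E'
from h import *
a=np.radians(-113.6);u=np.array([np.cos(a),np.sin(a),0]);c=np.array([.5078,.0335,0]);R=rot(a)
fingers.gripper_to(0.02)
at=lambda s,z:c+s*u+[0,0,z]
arm.reach(at(-.06,.20),R)
arm.move_linear(at(-.06,.094),vel=.12)
arm.move_linear(at(.022,.094),vel=.05)
s=arm.sense();print(s["ee_pos"],s["contact_force"],s["width"])
arm.sleep(.5)
p,ok,X=cloud("scene","s2"); 
arm.move_linear(at(-.03,.22),vel=.15)
p,ok,X=cloud("wrist","w2"); t=trace("wrist","pine_block")
for r in t[:2]:
    m=r["region"]&ok; q=X[m]; print(r["p"],np.percentile(q,[2,50,98],axis=0).round(3).tolist())
    h=m&(X[...,2]>.045); 
    if h.sum()>20:
        print(cv2.minAreaRect((X[h][:,:2]*1000).astype(np.float32)))
print(arm.sense()["t"])
E
```

```text
[0.49908673 0.01367062 0.09398752] [ 0.22512091  0.33210176 -0.43147515] 0.02036457125325935
0.81 [[0.448, -0.078, 0.021], [0.482, -0.017, 0.05], [0.521, 0.022, 0.052]]
((491.262939453125, -4.162879943847656), (162.71800231933594, 59.060035705566406), 67.1454086303711)
7.775
```

View pics/w2.png

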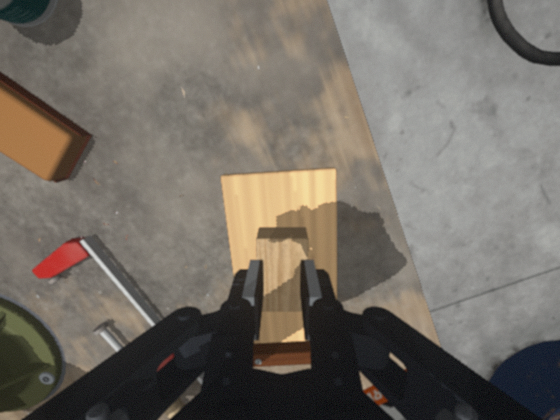

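The block lies flat: its top is at z≈0.05 and its rear end shows at about (282,235) px, short of the rail. That agrees with the predicted rear end at (0.500, 0.016). Next I'll push it to the rail with both fingers set as a square pusher.

```bash
python3 - <<'E'
from h import *
a=np.radians(-109.9);u=np.array([np.cos(a),np.sin(a),0]);v=np.array([-u[1],u[0],0]);c=np.array([.476,-.0482,0]);R=rot(a)
at=lambda s,z:c+s*u-.001*v+[0,0,z]
fingers.gripper_to(0.028)
arm.reach(at(-.108,.15),R)
print("down",arm.move_linear(at(-.108,.018),vel=.1,threshold=6))
print("hit",arm.move_linear(at(.02,.018),vel=.04,threshold=9))
s=arm.sense();print("along",(s["ee_pos"]-c)@u,s["ee_pos"],s["contact_force"])
arm.sleep(.3)
arm.move_linear(at(-.05,.02),vel=.08)
arm.move_linear(at(-.08,.2),vel=.15)
arm.reach([0.56,0.0,0.33],R)
p,ok,X=cloud("wrist","w3"); np.savez("pics/w3.npz",ok=ok,X=X)
m=trace("wrist","pine_block")[0]["region"]&ok&(X[...,2]>.045)
r=cv2.minAreaRect((X[m][:,:2]*1000).astype(np.float32));print(r)
Y=(X-c)[m];print("along",np.percentile(Y@u,[0,1,99,100]),"lat",np.percentile(Y@v,[0,1,99,100]),"z",np.percentile(Y[:,2],[2,50,98]))
cv2.imwrite("pics/w3c.png",cv2.resize(p[100:330,130:390,::-1],None,fx=2.5,fy=2.5,interpolation=2))
print(arm.sense()["t"])
E
```

```text
down False
hit True
along 0.0022707247006045228 [ 0.47422012 -0.04997062  0.01792582] [1.05372302 0.83551875 1.47810562]
((478.3480224609375, -60.70354461669922), (199.66702270507812, 68.27497863769531), 64.1285171508789)
along [-0.08543517 -0.08450061  0.10716538  0.11347373] lat [-0.02948042 -0.02843219  0.04898965  0.0491005 ] z [0.04683641 0.05035574 0.33405247]
15.5083
```

View pics/w3c.png

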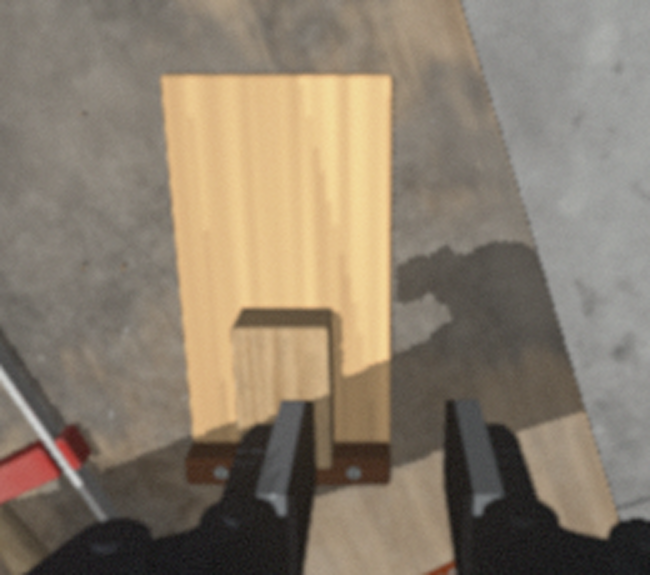

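The stop happened at 2.3 mm along the board, which is where a flush end should be (113−100−11 = 2). In the crop the block runs to the rail at around (280,460), but a finger hides part of that edge. One clearer look will confirm it.

```bash
python3 - <<'E'
from h import *
a=np.radians(-109.9);u=np.array([np.cos(a),np.sin(a),0]);v=np.array([-u[1],u[0],0]);c=np.array([.476,-.0482,0])
arm.reach([0.51,-0.12,0.36],rot(a))
p,ok,X=cloud("wrist","w4")
m=trace("wrist","pine_block")[0]["region"]&ok&(X[...,2]>.045)&(X[...,2]<.06)
print(cv2.minAreaRect((X[m][:,:2]*1000).astype(np.float32)))
Y=(X-c)[m];print("along",np.percentile(Y@u,[0,1,99,100]),"lat",np.percentile(Y@v,[0,1,99,100]))
Z=(X-c)[ok];s,l=Z@u,Z@v
k=(abs(l)<.07)&(s>.105)&(s<.14)&(Z[:,2]>.031)&(Z[:,2]<.042);print("rail",np.percentile(s[k],[0,1,99]))
g=trace("wrist","glue_board")[0]["region"]&ok;print(cv2.minAreaRect((X[g&(X[...,2]<.045)][:,:2]*1000).astype(np.float32)))
cv2.imwrite("pics/w4c.png",cv2.resize(p[60:300,130:390,::-1],None,fx=2.4,fy=2.4,interpolation=2))
print(arm.sense()["t"])
E
```

```text
((455.2032470703125, -107.4496841430664), (100.0208740234375, 60.162574768066406), 69.83548736572266)
along [0.01284462 0.01391603 0.11208941 0.11275635] lat [-0.02940358 -0.02816358  0.03034902  0.03085705]
rail [0.11242892 0.11275726 0.13416127]
((474.0892639160156, -45.31391906738281), (273.2119140625, 146.26083374023438), 70.2950439453125)
16.25
```

View pics/w4c.png

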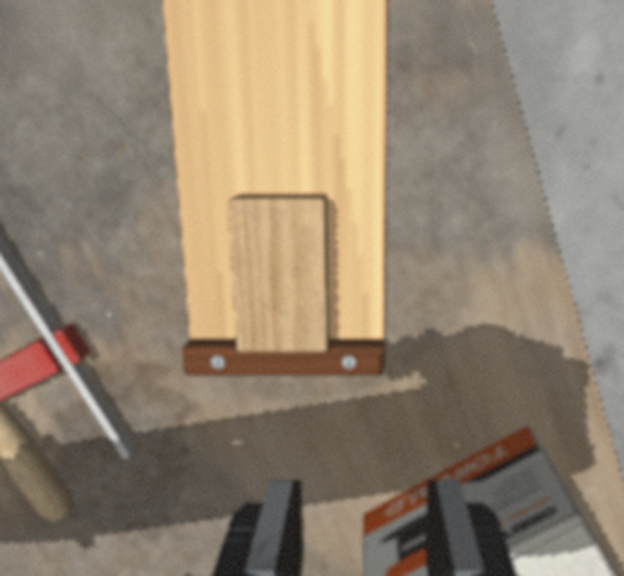

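The block lies flat with its end against the rail at (282,350). Its front end measures 112.8 mm along the board, the same as the rail face, and its yaw of 69.8° against the board's 70.1–70.3° is square. The arm is clear, so I'm handing the job in.

```bash
python3 -c "
from cell import *
print(ticket.job_done())"
```

```text
the job is handed in; nothing more can be done
None
```

The pine block was tipped over and pushed along the board; it now lies flat on its broad side, end square and flush against the rail (last measured within about 1 mm and 0.5°), with the arm clear of everything, the bottle, jar and tin untouched, and the job handed in at about 16 s.

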